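Clamp a lens tray under a ratchet hold-down stand

ROBOT

A 6-joint arm with a two-finger parallel gripper is mounted at the origin on the work surface. World frame = base frame: x ahead of the robot, y to its left, z up, the work surface at z = 0. Lengths are in m, angles in degrees, forces in N, time in s.
With the tool pointing down it reaches from about 0.4 to 0.825 m from the base axis. Payload 7 kg.
Tool frame: the origin (TCP) lies midway between the tips of the shut fingers; the grasp point (between the pads) lies 19 mm behind it; z points along the fingers, y is the line along which they close (so a half turn about z gives the same grasp; the last joint's range is limited). The gripper opens to 88 mm and grips with 3 to 60 N. Pads are 19 mm wide; open, the fingers measure 130 mm over their backs; the gripper's body (78 mm by 193 mm) begins 47 mm behind the grasp point.
Start: joints at [81.308, 20.546, 0.682, 0, -70.136, -16.507], TCP at [0.287, 0.611, 0.227] pointing down, gripper open.
Joint ranges: [-176.03, 176.03], [-82.01, 121.73], [-58.28, 71.71], [-173.87, 95.51], [-174.79, -0.11], [-173.66, 173.66]. Speed limits (degrees/s): [136.94, 136.94, 172.46, 180, 180, 180].

INTERFACE

Orientations are given as a 3x3 rotation matrix whose columns are the frame's x, y, z axes.
In Python, from rig import robot gives the robot as it stands. Calls block until the motion is done:
- robot.goto(position, orientation): joint-space move of the TCP to a pose.
- robot.servo_line(position, ori=None, speed=0.15): straight line of the TCP; ori=None keeps the orientation; speed is the mean speed in m/s.
- robot.movej(angles): joint-space move.
- robot.move_gripper(opening): opening from 0.0 (shut) to 1.0 (fully open); the grip force is fixed at half the most; returns when the fingers have stopped.
- robot.dwell(seconds).
- robot.ik(position, orientation): joint angles nearest the present ones, or None.
- robot.grab_frame(name): name is "side" or "top" or "wrist"; returns (picture, depth): 420x560x3 uint8, red, green, blue; 420x560 float32, m along the optical axis (not along the pixel's ray), 0 where there is no reading.
- robot.camera_info(name): a dict with "vfov" (degrees; the focal length in pixels is half the picture's height over the tangent of half this angle, whatever the lens; pixels are square), "cx", "cy" (the principal point, pixels), "k1" (the pictures are not rectified: a ray, as slopes to the right and down, at radius r is drawn at 1 + k1 r^2 times it, then the intrinsics apply), "view" (4x4, takes a point from world to camera coordinates); the wrist camera has in their place "T_tool_cam" (4x4, takes a point from camera to tool coordinates, whose origin is the TCP and whose axes are the flange's). Camera axes: x right, y down, z forward; pixel columns grow to the right and rows downward; lengths in m; the calibration is good to about 2 mm. A picture is of the moment at which its call begins: read the wrist's pose just before it. camera_info takes no time and is no camera call.
A pose or a line that the arm cannot do raises robot.Unreachable and nothing moves.
- robot.job_done(): hands the job in; it is judged then, once.
Readings, each from a call of its own:
- robot.read_t(): time.
- robot.read_qpos(): joint angles.
- robot.read_qvel(): joint speeds.
- robot.read_effort(): joint torques, N m.
- robot.read_position(): TCP position.
- robot.read_tcp_rot(): TCP orientation.
- robot.read_force(): force on the tool from outside, world axes, zero at the start.
- robot.read_ft_torque(): the same for the moment, N m.
- robot.read_grip_width(): opening from 0.0 (shut) to 1.0 (fully open).
- robot.read_finger_force(): force on a finger pad.
Only numpy, scipy, OpenCV 4.12 (cv2) and the standard library are available. Lean on these libraries where they do the work, as an engineer would, in place of code of your own. Each camera call takes 0.05 s, during which the arm holds its last target. There are 200 camera calls.

TASK

Lift the hold-down arm by its black knob so that it clicks up the toothed post, leaving the release trigger alone, and let it hang on its pawl high enough for the lens to pass under the foot. Gently slide the lens tray fully home against the end stop, then squeeze the release trigger and lower the arm, keeping hold with the trigger squeezed until you feel the rubber foot rest gently on the lens, and only then let go.

Things in the scene. Friction and masses are not known exactly. Their poses are not given: they have to be found in the camera images.
- stand: Fixed hold-down stand: grey base plate 385 x 110 x 12 mm with an aluminium-walled channel along x and a post. Origin on the base's underside, straight below the foot; x runs from the channel's open end to the post, z up. Channel: inner faces at y = -30 and +30 mm, walls 16 mm high on the plate (top z = 12 mm); stop face at x = +35 mm.
- post (a point): Foot of the stand's steel post, 20 x 20 mm, at the stand's x = 100, y = 0, z = 12 mm; the post's top is at the stand's z = 264 mm. On its +y side are 8 coarse ratchet teeth, pitch 14 mm, on which the pawl catches. Axes as the stand's.
- nest (a point): Point on the channel floor straight below the foot (the stand's x = 0, y = 0, z = 12 mm). With the tray home the lens centre is 60 mm above it.
- carriage (a joint): Height in m of the sliding arm on the post, 0 bottom, 0.112 top stop. The pawl holds it at 0.004, 0.018, 0.032, 0.046, 0.060, 0.074, 0.088, 0.102; it starts on the second, 0.018. Lifted it clicks past each tooth (up to 8 N above the weight); let go it sinks to the tooth below. It weighs 0.5 to 0.9 kg in all; guide friction about 1.5 N, damping 80 N s/m.
- spindle (a point): Where the foot's spindle leaves the underside of the white arm (arm: 50 mm wide, 16 mm thick, over the stand's x = -65 to +85 mm, underside at z = 90 mm + joint carriage). The rubber foot, 22 mm across, hangs 67 to 91 mm below this point (not measured: look or feel): it meets the lens at joint carriage 0.049 to 0.073, and clears it from 0.088 up. It yields 5 mm, at 1 N + 2 N/mm, then is hard.
- knob (a point): Centre of the lifting knob: a black upright cylinder 28 mm across and 42 mm tall on the arm's front end, this point 22 mm above the arm's upper face, at the stand's x = -55 mm, y = 0. Moves with the arm; pinch it from above. Axes as the stand's.
- grip (a point): Point 22 mm above the arm's upper face at the stand's x = -10, y = 0 mm, between the release grip's two uprights, 44 mm tall: at -y a fixed plate (22 mm along x, 10 mm thick, outer face y = -20 mm), at +y the round trigger bar 12 mm across (outer side y = +28 mm at rest, +18 squeezed). Pinch them together from above to lift the pawl. Moves with the arm; axes as the stand's.
- pawl (a joint): Angle in rad of the pawl lever on its vertical pin: 0 nose fully in the teeth, 0.12 just clear (reached at each click), 0.18 trigger squeezed to its stop. A spring closes it: the trigger bar takes 2 to 4 N. Keep it above 0.13 while lowering, or the arm catches on the next tooth.
- tray: Loose white lens tray 185 x 56 mm (x, y), 220 to 370 g, in the channel with 2 mm play each side. Origin at the centre of its underside, x towards the post. A 12 mm slab with the lens pillar in front and a handle at the rear. Starts 55 to 80 mm short of home; home when its front edge meets the end stop. Never push or grip it with more than 25 N.
- lens (a point): Centre of the upper face of the clear lens (52 mm across) on its grey pillar, 60 mm above the tray's underside, at the tray's x = +57.5 mm. The foot must not press on it with more than 20 N.
- handle (a point): Centre of the tray's handle, an upright tab at the rear end: 12 mm thick (x), 44 mm wide (y), from 12 to 60 mm above the tray's underside; this point is 36 mm above it, at the tray's x = -86.5 mm. Its rear face, 6 mm behind this point, is the tray's rear end: push there, or pinch it across y. Axes as the tray's.
- cleaner: Bystander: bottle of lens cleaner, 44 mm across, 120 mm tall. Origin at its underside. Leave it alone.
- parts_bin: Bystander: open blue parts bin, 100 x 70 x 45 mm. Origin at the centre of its underside. Leave it alone.
- driver: Bystander: small screwdriver, 150 mm long, lying on the table. Leave it alone.

How it is judged (in metres and radians):
On the way, in this order (a step that is already met when the one before it is completed fails the run):
1. the arm hangs on its pawl, untouched, high enough for the lens (value of joint carriage above 0.045 m and contact force between each of the fingers, the arm and carriage below 0.1 N), for 0.3 s.
2. the tray is home, the lens under the foot (horizontal distance between lens and nest below 0.005 m), for 0.2 s.
3. the foot is set down on the lens by hand, the trigger still squeezed (contact force between carriage and tray above 0.5 N and contact force between the fingers and carriage above 0.5 N and value of joint pawl above 0.13 rad), for 0.1 s.
At the end, for the whole second after the job is handed in: The tray is home (lens within 5 mm of the nest point, seen from above), the foot rests on the lens with the arm's weight (more than 0.5 N; arm height between 40 and 75 mm), everything at rest and let go (contact force between carriage and tray above 0.5 N and horizontal distance between lens and nest below 0.005 m and value of joint carriage between 0.04 and 0.075 m and linear speed of tray below 0.02 m/s); the robot touches nothing.
It fails at once if the release trigger squeezed before the tray is home (value of joint pawl above 0.155 rad and horizontal distance between lens and nest above 0.01 m).
It fails at once if the foot pressed on the lens, or the arm on the tray, with more than 20 N (contact force between carriage and tray above 20 N).
It fails at once if the tray pushed or gripped with more than 25 N (contact force between the fingers and tray above 25 N).
It fails at once if a bystander moved by more than 30 mm (distance of any of cleaner, parts_bin, driver from where it was at the start of the episode above 0.03 m).
It also fails if it takes over 69 s, if anything falls off the work surface, if the arm or the gripper's body presses on something with over 40 N, if the wrist force passes 120 N, or if a joint passes its speed limit or range.

## Working session

There is one attempt and no reset: what is moved stays moved. The work goes in short steps, each a Python script; the robot and the scene stay as the last script left them, time stands still between calls to the robot, and variables do not carry over. Pictures are saved under pics/ and viewed, at most 10 in all, crops included, and the job is handed in when it is done.

```bash
ls; mkdir -p pics; cat > h.py <<'E'
import numpy as np, cv2
from rig import robot
def save(n,tag):
    im,d=robot.grab_frame(n); cv2.imwrite(f'pics/{tag}.png',im[:,:,::-1]); np.save(f'pics/{tag}.npy',d); return im,d
def cloud(n,d,T=None):
    c=robot.camera_info(n); h,w=d.shape; f=h/2/np.tan(np.radians(c['vfov'])/2)
    v,u=np.mgrid[:h,:w]; K=np.array([[f,0,c['cx']],[0,f,c['cy']],[0,0,1.]])
    p=np.stack([u,v],-1).reshape(-1,1,2).astype(float)
    s=cv2.undistortPoints(p,K,np.array([c['k1'],0,0,0.])).reshape(h,w,2)
    P=np.dstack([s*d[...,None],d])
    M=np.linalg.inv(c['view']) if T is None else T
    P=P@M[:3,:3].T+M[:3,3]; P[d<=0]=np.nan; return P
E
python3 - <<'E'
from h import *
for n in('side','top'):
    im,d=save(n,n+'0'); P=cloud(n,d); np.save(f'pics/{n}P.npy',P); print(robot.camera_info(n))
a=cv2.imread('pics/side0.png');b=cv2.imread('pics/top0.png')
print(robot.read_t(),robot.read_tcp_rot())
E
```

```text
pics
{'vfov': 43.06625273161858, 'cx': 273.0772202340288, 'cy': 217.87573784833552, 'k1': -0.03149253971187231, 'view': array([[ 0.90978694, -0.4143831 , -0.02396616, -0.54244294],
       [-0.24007694, -0.47823554, -0.84478035,  0.25046909],
       [ 0.33860123,  0.77432384, -0.53457627,  0.72579677],
       [ 0.        ,  0.        ,  0.        ,  1.        ]])}
{'vfov': 48.77067490150082, 'cx': 272.35219295023137, 'cy': 212.38058239790553, 'k1': 0.01935520322643703, 'view': array([[-0.01505865, -0.99963899, -0.02225154,  0.05193661],
       [-0.99411352,  0.01735595, -0.10694431,  0.65052721],
       [ 0.1072919 ,  0.02051012, -0.99401599,  0.87270476],
       [ 0.        ,  0.        ,  0.        ,  1.        ]])}
0.1 [[ 9.04811058e-01 -4.25812986e-01 -5.00461677e-04]
 [-4.25813246e-01 -9.04809899e-01 -1.45795568e-03]
 [ 1.67993783e-04  1.53227764e-03 -9.99998812e-01]]
```

View pics/side0.png

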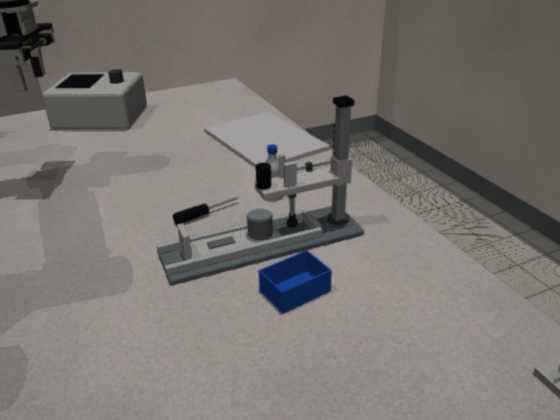

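View pics/top0.png

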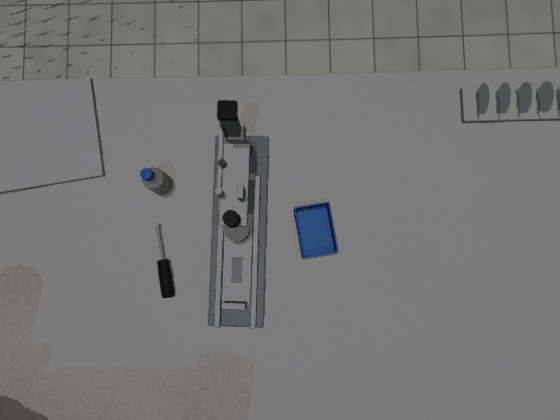

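The side view shows the stand with the tray to the left (handle at 183,240; lens at 260,215), the knob at (263,175) and the post top at (343,101). In the top view the plate spans about (213,135) to (265,327), with the knob at (231,217), the post top at (228,108), the bottle at left and the bin at right.

```bash
python3 - <<'E'
from h import *
P=np.load('pics/topP.npy'); S=np.load('pics/sideP.npy')
def px(P,u,v,r=1): return np.nanmedian(P[v-r:v+r+1,u-r:u+r+1].reshape(-1,3),0).round(4)
for n,u,v in [('table',330,150),('plate L',215,250),('plate R',262,250),('knob',231,217),('post',228,108),('handle',235,305),('lens',238,233),('arm',235,175),('bin',316,230),('cap',148,174)]: print(n,px(P,u,v))
for n,u,v in [('knob',263,167),('post',343,100),('lens',260,215),('handle',183,230)]: print('S',n,px(S,u,v))
z=P[...,2]; m=(z>.006)&(z<.018)
m[:,:190]=0;m[:,285:]=0;m[:120]=0;m[340:]=0
m=cv2.morphologyEx(m.astype('uint8'),cv2.MORPH_OPEN,np.ones((2,2)))>0
q=P[m]; print(len(q),cv2.minAreaRect(q[:,:2].astype('float32')),q.mean(0))
# everything of the stand: extents
im=cv2.imread('pics/top0.png'); cv2.imwrite('pics/topc.png',cv2.resize(im[90:340,180:300],None,fx=2.4,fy=2.4,interpolation=cv2.INTER_CUBIC))
E
```

```text
table [ 0.7827 -0.0786 -0.0017]
plate L [0.5803 0.1578 0.0095]
plate R [0.5787 0.0637 0.0105]
knob [0.6307 0.1082 0.1642]
post [0.7864 0.101  0.2617]
handle [0.4768 0.1121 0.0713]
lens [0.6098 0.1058 0.0697]
arm [0.7106 0.1057 0.1209]
bin [ 0.6176 -0.0458  0.0017]
cap [0.7159 0.2626 0.1181]
S knob [0.6264 0.0989 0.1664]
S post [0.7791 0.0936 0.2638]
S lens [0.6166 0.0964 0.0725]
S handle [0.4754 0.1121 0.073 ]
3564 ((0.6199005246162415, 0.1077122762799263), (0.10871752351522446, 0.38674435019493103), 87.46229553222656) [nan nan nan]
```

View pics/topc.png

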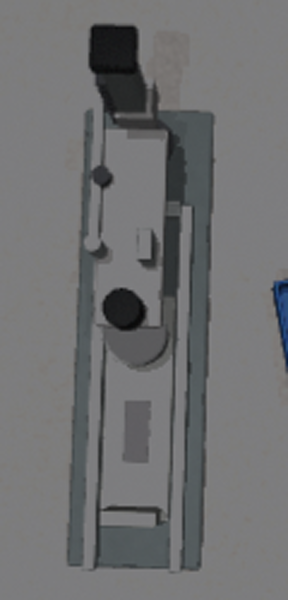

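The crop confirms the stand's x axis runs almost along world x, at about -2.6° yaw. The knob is at crop (123,307), the fixed plate at (145,243) and the trigger bar at (93,243). Next I'll hover over the knob and refine with the wrist camera.

```bash
cat >> h.py <<'E'
YAW=np.radians(-2.6); c,s=np.cos(YAW),np.sin(YAW)
ex=np.array([c,s,0]); ey=np.array([-s,c,0]); R=np.c_[ex,-ey,[0,0,-1]]
def wrist(tag):
    p,r=robot.read_position(),robot.read_tcp_rot(); im,d=save('wrist',tag)
    T=np.eye(4);T[:3,:3]=r;T[:3,3]=p
    P=cloud('wrist',d,T@np.array(robot.camera_info('wrist')['T_tool_cam'])); np.save(f'pics/{tag}P.npy',P); return im,P
E
python3 - <<'E'
from h import *
print(robot.camera_info('wrist'))
robot.goto(np.array([.615,.108,.27]),R)
print(robot.read_t(),robot.read_position(),robot.read_force())
im,P=wrist('w0'); z=P[...,2]
for n,lo,hi in [('knobtop',.158,.175),('lens',.064,.08),('all>.2',.2,.3)]:
    m=(z>lo)&(z<hi); q=P[m]; print(n,m.sum(), q.min(0) if len(q) else 0, q.max(0) if len(q) else 0)
E
```

```text
{'vfov': 59.87606549780868, 'cx': 277.3300255791591, 'cy': 205.5379106767639, 'k1': -0.054483956065425304, 'T_tool_cam': array([[ 2.76559380e-04, -9.59654814e-01, -2.81180656e-01,
         7.59940087e-02],
       [ 9.99999312e-01,  5.85995515e-04, -1.01640785e-03,
        -1.23130691e-03],
       [ 1.14017129e-03, -2.81180182e-01,  9.59654316e-01,
        -1.58130950e-01],
       [ 0.00000000e+00,  0.00000000e+00,  0.00000000e+00,
         1.00000000e+00]])}
2.2583 [0.61491875 0.10874722 0.26986212] [ 0.06590984 -0.34904605  0.02795085]
knobtop 1800 [0.61776656 0.08920165 0.15800687] [0.68649327 0.13705909 0.16979992]
lens 668 [0.59884388 0.08986527 0.06403919] [0.73994278 0.28560104 0.07998147]
all>.2 3089 [0.60367245 0.04891403 0.26844326] [0.63013634 0.1698664  0.29998089]
```

View pics/w0.png

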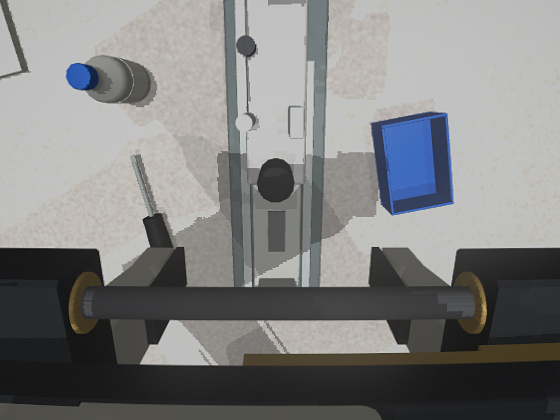

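The wrist view shows the knob top at about (276,178), the trigger bar at (246,121), the plate at (296,121) and the arm edges. Next I'll pull precise centres from these.

```bash
python3 - <<'E'
from h import *
P=np.load('pics/w0P.npy'); z=P[...,2]
m=((z>.158)&(z<.172)).astype('uint8')
n,l,st,ce=cv2.connectedComponentsWithStats(m)
for i in range(1,n):
    if st[i,4]>30:
        q=P[l==i]; mid=(q.min(0)+q.max(0))/2; print(ce[i].round(),st[i,4],mid.round(4),(q.max(0)-q.min(0)).round(4),np.median(q,0).round(4))
# plate wall edges / arm for yaw: arm upper face
m=((z>.117)&(z<.131)).astype('uint8'); n,l,st,ce=cv2.connectedComponentsWithStats(m)
i=1+st[1:,4].argmax(); q=P[l==i]; print('arm',len(q),cv2.minAreaRect(q[:,:2].astype('float32')),np.median(q,0))
E
```

```text
[296. 122.] 464 [0.6753 0.0943 0.1639] [0.0224 0.0102 0.0118] [0.6754 0.0941 0.1674]
[244. 122.] 246 [0.6768 0.1311 0.1644] [0.0117 0.012  0.0099] [0.6771 0.1308 0.1675]
[275. 183.] 1090 [0.6313 0.1108 0.1632] [0.0271 0.0277 0.0099] [0.6318 0.1108 0.1654]
arm 9523 ((0.6931461691856384, 0.10814601182937622), (0.05009906366467476, 0.14454858005046844), 87.4014663696289) [0.70608109 0.10746619 0.1235278 ]
```

```bash
cat >> h.py <<'E'
O=np.array([.6864,.1083,0])
def W(x,y,z): return O+x*ex+y*ey+np.array([0,0,z])
def st(t=''): print(t,round(robot.read_t(),2),robot.read_position().round(4),'F',robot.read_force().round(2),'w',round(robot.read_grip_width(),3),'ff',round(robot.read_finger_force(),2))
E
python3 - <<'E'
from h import *
robot.servo_line(W(-.055,0,.20),R,.12); robot.servo_line(W(-.055,0,.131),R,.1); st('down')
robot.move_gripper(0.0); st('grip')
robot.servo_line(W(-.055,0,.171),R,.04); st('mid')
robot.servo_line(W(-.055,0,.212),R,.04); st('up')
robot.servo_line(W(-.055,0,.205),R,.02); st('settle')
E
```

```text
down 3.9 [0.6319 0.1109 0.1317] F [ 0.72 -0.52  0.45] w 1.002 ff 0.0
grip 4.88 [0.6313 0.1096 0.131 ] F [-0.   -4.59  0.19] w 0.316 ff 30.0
mid 6.03 [0.6309 0.1096 0.1685] F [ 4.46 -4.69 -9.85] w 0.313 ff 29.99
up 7.2 [0.6305 0.1096 0.2084] F [  6.61  -5.44 -16.95] w 0.31 ff 29.99
settle 7.7 [0.6306 0.1096 0.2035] F [ 2.18 -5.53 -9.28] w 0.31 ff 30.0
```

```bash
sed -i 's/O=np.array(\[.6864,.1083,0\])/O=np.array([.686,.1071,0])/' h.py
python3 - <<'E'
from h import *
robot.servo_line(W(-.055,0,.200),R,.02); st('settle')
robot.move_gripper(1.0); robot.dwell(.2); st('open')
robot.servo_line(W(-.055,0,.30),R,.15); robot.dwell(.2); st('up')
im,P=wrist('w1'); z=P[...,2]
for q in range(10):
    pass
m=((z>.17)&(z<.215)); u=P[m]; print('arm z', np.median(u[:,2]))
h,_=np.histogram(z[(abs((P-O)@ey)<.03)&((P-O)@ex<.03)],bins=np.arange(0,.27,.005)); print({round(i*.005,3):int(k) for i,k in enumerate(h) if k>60})
side,d=save('side','s1')
cv2.imwrite('pics/s1c.png',cv2.resize(cv2.imread('pics/s1.png')[60:300,130:400],None,fx=2.2,fy=2.2,interpolation=cv2.INTER_CUBIC))
E
```

```text
settle 8.11 [0.6307 0.1096 0.2015] F [-5.19 -1.85  7.59] w 0.313 ff 30.0
open 9.42 [0.6311 0.1096 0.2   ] F [1.05 0.17 0.06] w 1.001 ff 0.0
up 10.43 [0.6307 0.1095 0.2988] F [-0.04 -0.02  0.6 ] w 1.0 ff 0.0
arm z 0.19371374393130178
{0.0: 708, 0.01: 111, 0.02: 1477, 0.025: 489, 0.035: 67, 0.04: 73, 0.19: 6669, 0.195: 223, 0.2: 214, 0.205: 505, 0.21: 125, 0.215: 97, 0.22: 103, 0.225: 131, 0.23: 404, 0.235: 1957}
```

View pics/s1c.png

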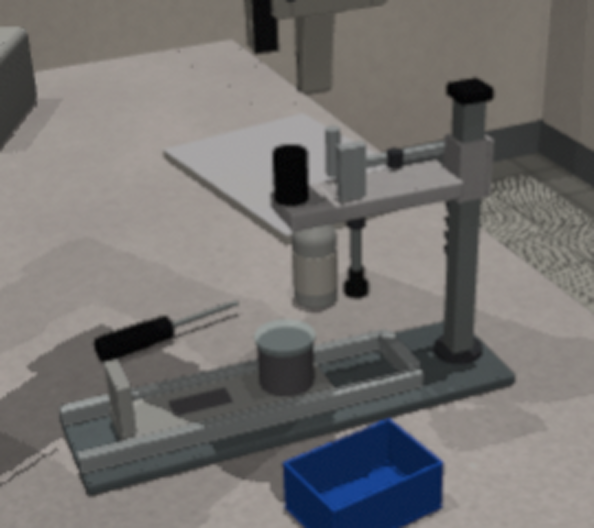

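The arm hangs at carriage ≈0.088 and the side crop shows the foot well above lens height. The tray is still short of home, with its handle at (118,400). Next I'll push it.

```bash
python3 - <<'E'
from h import *
robot.servo_line(W(-.262,0,.28),R,.25); robot.move_gripper(0.0)
robot.servo_line(W(-.262,0,.042),R,.2); robot.dwell(.2); st('down')
F0=robot.read_force()
robot.servo_line(W(-.235,0,.042),R,.06)
x=-.235
while x<-.150:
    x+=.006 if x<-.172 else .001
    robot.servo_line(W(x,0,.042),R,.04 if x<-.172 else .015)
    f=-(robot.read_force()-F0)@ex
    print(round(x,4),round(f,2),round(float((robot.read_position()-O)@ex),4),end=' | ')
    if f>(8 if x<-.17 else 6): break
print(); st('end')
E
```

```text
down 14.48 [0.4247 0.1193 0.0427] F [ 0.25 -0.54 -0.23] w 0.003 ff 0.0
-0.229 0.5 -0.2288 | -0.223 1.26 -0.2227 | -0.217 -0.48 -0.2165 | -0.211 0.42 -0.2105 | -0.205 -0.06 -0.2046 | -0.199 0.7 -0.1985 | -0.193 0.79 -0.1925 | -0.187 1.47 -0.1865 | -0.181 0.25 -0.1805 | -0.175 -0.5 -0.1745 | -0.169 0.06 -0.1688 | -0.168 0.91 -0.168 | -0.167 1.48 -0.1669 | -0.166 1.13 -0.1659 | -0.165 1.44 -0.1649 | -0.164 0.75 -0.1639 | -0.163 0.61 -0.1629 | -0.162 1.69 -0.1621 | -0.161 6.48 -0.1621 | 
end 20.63 [0.5241 0.1142 0.0419] F [-6.13  1.82  3.32] w 0.003 ff 3.15
```

```bash
python3 - <<'E'
from h import *
robot.servo_line(W(-.20,0,.042),R,.12); robot.servo_line(W(-.20,0,.28),R,.25); st()
im,P=wrist('w2'); z=P[...,2]; L=(P-O)
x,y=L@ex,L@ey
m=(z>.062)&(z<.08)&(abs(y)<.035)&(x<-.12)&(x>-.25)
print('handle',m.sum(),np.percentile(x[m],[2,50,98]),np.percentile(y[m],[2,50,98]),np.median(z[m]))
m=(z>.062)&(z<.08)&(abs(y)<.035)&(x>-.05)&(x<.05)
if m.sum():print('lens',m.sum(),np.percentile(x[m],[1,50,99]),np.percentile(y[m],[1,50,99]))
robot.servo_line(W(-.20,0,.30),R,.15); robot.move_gripper(1.0)
robot.servo_line(W(-.01,-.001,.30),R,.25); robot.dwell(.2); st('hover')
im,d=save('side','s2')
cv2.imwrite('pics/s2c.png',cv2.resize(im[60:300,130:400,::-1],None,fx=2.2,fy=2.2,interpolation=cv2.INTER_CUBIC))
E
```

```text
22.21 [0.4857 0.1159 0.2786] F [-0.73  0.06 -0.89] w 0.005 ff 0.0
handle 576 [-0.14982903 -0.1439469  -0.1382577 ] [-0.01833583  0.00230866  0.02297212] 0.07179747844924103
hover 25.09 [0.6752 0.1068 0.3011] F [ 0.4  -0.62 -0.34] w 1.005 ff 0.0
```

View pics/s2c.png

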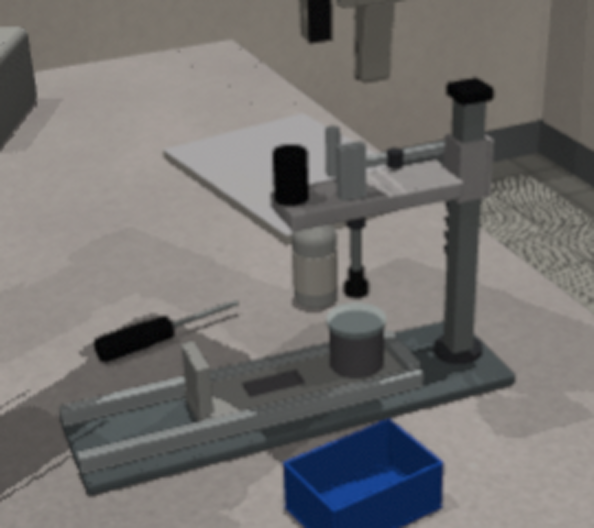

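The tray is home: the handle centre is at stand x = -0.144, and the picture shows the lens at (357,325) directly under the foot. Next I'll pinch the release grip.

```bash
python3 - <<'E'
from h import *
robot.servo_line(W(-.01,-.001,.24),R,.12); robot.servo_line(W(-.01,-.001,.200),R,.06); robot.dwell(.2); st('at')
robot.move_gripper(0.0); robot.dwell(.2); st('pinch')
robot.servo_line(W(-.01,-.001,.201),R,.02); robot.dwell(.1); st('hold')
for z in (.197,.193,.190): robot.servo_line(W(-.01,-.001,z),R,.02); st('low')
E
```

```text
at 26.81 [0.6762 0.1066 0.2005] F [ 0.78  0.07 -0.12] w 0.999 ff 0.0
pinch 27.85 [0.6755 0.1075 0.199 ] F [-0.45  4.9  -6.66] w 0.45 ff 29.66
hold 28.2 [0.6755 0.1075 0.1997] F [-0.57  4.56 -7.58] w 0.45 ff 29.65
low 28.55 [0.6755 0.1075 0.1959] F [-0.12  5.52 -6.41] w 0.453 ff 29.66
low 28.9 [0.6755 0.1075 0.1919] F [-0.46  6.02 -7.03] w 0.454 ff 29.66
low 29.2 [0.6755 0.1075 0.1889] F [ 0.22  5.05 -7.29] w 0.452 ff 29.66
```

```bash
python3 - <<'E'
from h import *
b=np.mean([robot.read_force()[2] for _ in range(5)]); print('base',b)
z=.190; 
while z>.148:
    z-=.001; robot.servo_line(W(-.01,-.001,z),R,.012)
    f=robot.read_force()[2]; print(round(z,3),round(robot.read_position()[2]-.199+.088,4),round(f-b,2),round(robot.read_grip_width(),3),end=' | ')
    if f-b>2.5: break
st('end')
E
```

```text
base -7.286027226172562
0.189 0.077 0.03 0.451 | 0.188 0.076 1.31 0.451 | 0.187 0.075 1.23 0.447 | 0.186 0.0741 1.29 0.452 | 0.185 0.073 1.13 0.45 | 0.184 0.072 2.11 0.447 | 0.183 0.071 0.71 0.453 | 0.182 0.0701 1.54 0.453 | 0.181 0.0691 0.81 0.453 | 0.18 0.0681 0.93 0.45 | 0.179 0.067 1.48 0.45 | 0.178 0.0661 0.4 0.454 | 0.177 0.0653 2.44 0.451 | 0.176 0.0645 2.87 0.451 | end 32.7 [0.6755 0.1075 0.1755] F [-1.59  5.47 -4.41] w 0.451 ff 29.69
```

```bash
python3 - <<'E'
from h import *
b=-6.1; z=.176
while z>.172:
    z-=.0007; robot.servo_line(W(-.01,-.001,z),R,.012); robot.dwell(.1)
    f=np.mean([robot.read_force()[2] for _ in range(4)]); print(round(z,4),robot.read_position()[2].round(4)-.111,round(f-b,2),end=' | ')
    if f-b>4.5: break
robot.dwell(.4); st('end')
im,d=save('side','s3')
cv2.imwrite('pics/s3c.png',cv2.resize(im[130:270,220:370,::-1],None,fx=4,fy=4,interpolation=cv2.INTER_CUBIC))
E
```

```text
0.1753 0.0641 3.21 | 0.1746 0.0636 4.94 | end 33.8 [0.6756 0.1075 0.1746] F [-2.26  6.51 -0.64] w 0.449 ff 29.7
```

View pics/s3c.png

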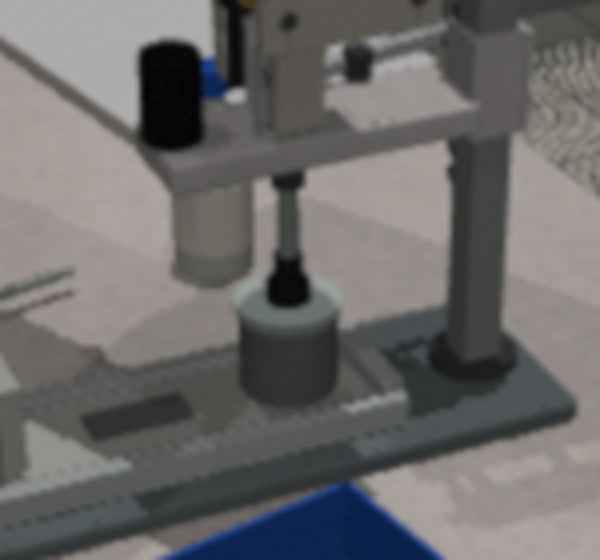

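The foot (288,285) sits on the lens, the tray is against the stop and the hand is still holding. The grip width is about 40 mm, slightly over the 38 mm expected, so I'll check how far the trigger is squeezed before letting go.

```bash
python3 - <<'E'
from h import *
im,P=wrist('w3'); z=P[...,2]; L=P-O; x,y=L@ex,L@ey
m=(z>.19)&(z<.225)&(abs(y)<.045)&(x>-.03)&(x<.09)
n,l,s,c=cv2.connectedComponentsWithStats(m.astype('uint8'))
for i in range(1,n):
    if s[i,4]>40:
        k=l==i; print(c[i].round(),s[i,4],*[np.percentile(a[k],[2,50,98]).round(4) for a in (x,y,z)])
cv2.imwrite('pics/w3c.png',cv2.resize(im[0:300,130:430,::-1],None,fx=2,fy=2))
st()
E
```

```text
[275.  20.] 1453 [0.0894 0.0897 0.09  ] [-0.0079  0.0018  0.0113] [0.1911 0.2117 0.2245]
[283.  40.] 1114 [0.0845 0.0866 0.0895] [-0.0136 -0.0009  0.013 ] [0.1904 0.1928 0.1942]
[210. 272.] 1174 [-0.0062  0.001   0.0018] [0.0208 0.0274 0.036 ] [0.1905 0.2013 0.2144]
[332. 272.] 1784 [-0.0032  0.0007  0.0018] [-0.0332 -0.0211 -0.0088] [0.1906 0.2023 0.2139]
[250. 278.] 459 [-0.0075 -0.0041 -0.003 ] [0.0072 0.0123 0.0179] [0.1902 0.1976 0.2056]
[217. 332.] 429 [-0.0199 -0.0145 -0.0083] [0.0208 0.0228 0.0249] [0.2105 0.2208 0.2245]
[328. 329.] 726 [-0.0208 -0.0165 -0.0089] [-0.0226 -0.0187 -0.0092] [0.2095 0.2192 0.2243]
 33.9 [0.6756 0.1075 0.1746] F [-2.83  6.55 -1.59] w 0.453 ff 29.7
```

View pics/w3c.png

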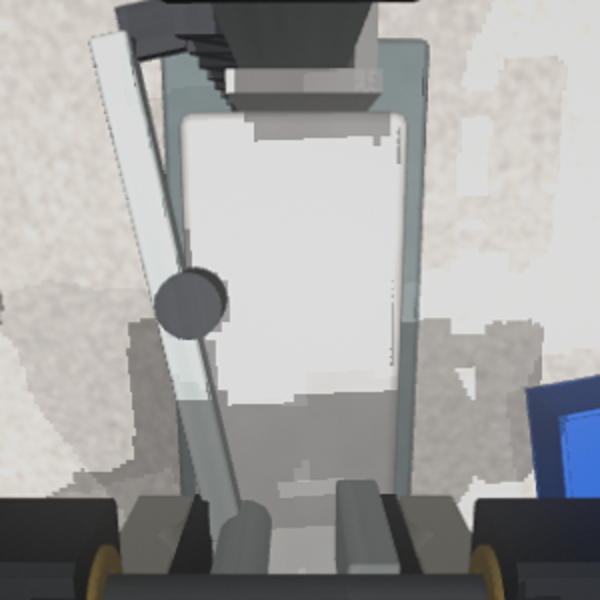

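```bash
python3 - <<'E'
from h import *
P=np.load('pics/w3P.npy'); L=P-O; x,y,z=L@ex,L@ey,P[...,2]
m=np.zeros(z.shape,bool); m[25:130,170:225]=1; m[:,:]&=(x>.05)&(x<.095)&(y>.015)&(y<.05)
zs=z[m]; zt=np.nanpercentile(zs,90); k=m&(abs(z-zt)<.003)
vx,vy,_,_=cv2.fitLine(np.c_[x[k],y[k]].astype('float32'),cv2.DIST_HUBER,0,.01,.01).ravel(); a=float(np.arctan(vy/vx)); print(k.sum(),zt,'lever angle',a)
if a>.14:
    st('before'); robot.move_gripper(1.0); robot.dwell(.3); st('open')
    robot.servo_line(W(-.01,-.001,.30),R,.12); robot.dwell(.5); st('up')
    im,P=wrist('w4'); L=P-O; q=P[(abs(L@ey)<.02)&(L@ex>.01)&(L@ex<.06)]
    zz=np.median(q[(q[:,2]>.14)&(q[:,2]<.2)][:,2]); print('carriage ~',zz-.1058)
    im,d=save('side','s4'); cv2.imwrite('pics/s4c.png',cv2.resize(im[100:300,150:400,::-1],None,fx=2.5,fy=2.5))
E
```

```text
2153 0.17954044442876593 lever angle 0.19609493017196655
before 33.9 [0.6756 0.1075 0.1746] F [-2.83  6.55 -1.59] w 0.453 ff 29.7
open 35.15 [0.676  0.1066 0.1746] F [-0.19 -0.45 -0.32] w 0.995 ff 0.0
up 36.84 [0.676  0.1065 0.3   ] F [-0.07  0.45 -1.08] w 1.003 ff 0.0
carriage ~ 0.060798623198929924
```

View pics/s4c.png

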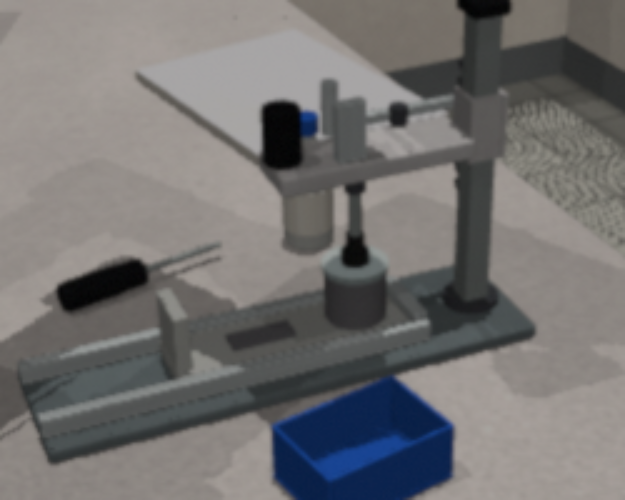

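The foot (355,250) rests on the lens, the tray is home, and the robot is clear of everything.

```bash
python3 -c "
from h import *
print(robot.job_done())"
```

```text
the job is handed in; nothing more can be done
None
```

I handed the job in at about 37 s: the tray is home against the stop, the rubber foot rests on the lens under the arm's weight (arm at about 61 mm), and the robot has let go and is clear; no verdict came back.

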